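Empty the spent-tube bin over the edge stop

TASK

Two open grey bins stand on the tipping stand, behind its metal edge stop. Without lifting it, tip the taller bin over the stop, away from the robot, so that it comes to lie on its side with its mouth in the steel tray and both blood tubes roll out of it into the tray. Leave the low bin standing where it is.

Things in the scene. Friction and masses are not known exactly. Their poses are not given: they have to be found in the camera images.
- tall_bin_center (a point): Centre (55 mm up) of the taller bin: loose open grey box with a steel rim, 72 mm along x (towards the stop), 100 mm along y, 110 mm high, walls 4 mm, about 0.3 kg; z points out of its mouth. It stands on the deck 3 to 16 mm short of the stop, left or right of the low bin. A few newtons near the top of its back wall slide it to the stop and pivot it; beyond about 55 degrees it falls over.
- low_bin_center (a point): Centre, half-way up, of the low bin beside it: same make, 72 x 100 mm, only 55 mm high, with two tubes fixed in it; loose. There are 30 to 90 mm between the two bins. Not to be disturbed.
- stop (a point): Middle of the robot-side top edge of the stop, a fixed aluminium bar 10 mm thick, 380 mm long, top 35 mm above the table and 10 mm above the deck. x: tipping direction, away from the robot; y along the bar; z up. Deck: 115 mm behind it. Ahead of it the fixed steel tray: floor 4 mm above the table, 10 to 218 mm ahead, 188 mm to each side, walls 30 mm high.
- tube_a_center (a point): Centre of the first closed blood tube: glass with a red cap, 15 mm thick, 80 mm long along its y, 20 g, lying loose crosswise on the floor of the taller bin.
- tube_b_center (a point): Centre of the second blood tube, like the first, in the same bin.

How it is judged (in metres and radians):
On the way:
1. the taller bin leans at least 30 degrees over the stop while it still bears on it (not lifted, near the stop) (angle between tall_bin_center's own z axis and vertical above 0.52 rad and x of tall_bin_center in the frame of stop between -0.06 and 0.09 m and height (world z) of tall_bin_center below 0.115 m), for 0.1 s.
At the end, for the whole second after the job is handed in: Taller bin still, on its side (z axis 80 to 130 deg from vertical), centre 0 to 180 mm beyond the stop; both tubes' centres outside the bin, within the tray's walls, under 35 mm above the table; low bin upright (10 deg), moved under 20 mm (height (world z) of each of tube_a_center, tube_b_center below 0.035 m and x of tube_a_center in the frame of stop between 0.01 and 0.218 m and y of tube_a_center in the frame of stop between -0.188 and 0.188 m and (z of tube_a_center in the frame of tall_bin_center above 0.055 m or y of tube_a_center in the frame of tall_bin_center above 0.055 m or y of tube_a_center in the frame of tall_bin_center below -0.055 m) and x of tube_b_center in the frame of stop between 0.01 and 0.218 m and y of tube_b_center in the frame of stop between -0.188 and 0.188 m and (z of tube_b_center in the frame of tall_bin_center above 0.055 m or y of tube_b_center in the frame of tall_bin_center above 0.055 m or y of tube_b_center in the frame of tall_bin_center below -0.055 m) and angle between tall_bin_center's own z axis and vertical between 1.4 and 2.3 rad and x of tall_bin_center in the frame of stop between 0 and 0.18 m and linear speed of tall_bin below 0.03 m/s and angle between low_bin_center's own z axis and vertical below 0.17 rad and distance of low_bin_center from where it was at the start of the episode below 0.02 m); the robot touches nothing.
It fails at once if the taller bin is lifted (its centre more than 130 mm above the table) (height (world z) of tall_bin_center above 0.13 m).
It fails at once if the low bin is shifted by more than 20 mm or tipped by more than 10 degrees (distance of low_bin_center from where it was at the start of the episode above 0.02 m or angle between low_bin_center's own z axis and vertical above 0.175 rad).
It also fails if it takes over 38 s, if anything falls off the work surface, if the arm or the gripper's body presses on something with over 40 N, if the wrist force passes 120 N, or if a joint passes its speed limit or range.

ROBOT

A 6-joint arm with a two-finger parallel gripper is mounted at the origin on the work surface. World frame = base frame: x ahead of the robot, y to its left, z up, the work surface at z = 0. Lengths are in mm, angles in rad, forces in N, time in s.
With the tool pointing down it reaches from about 400 to 925 mm from the base axis. Payload 12.5 kg.
Tool frame: the origin (TCP) lies at the very end of the fingers, on their centre line; the grasp point (between the pads) lies 19 mm behind it; z points along the fingers, x is the direction in which the jaws open and shut, and the axes are right-handed (so a half turn about z gives the same grasp; the last joint's range is limited). The gripper opens to 95 mm and grips with 3 to 60 N. Pads are 20 mm wide; open, the fingers measure 119 mm over their backs; the gripper's body (75 mm by 180 mm) begins 59 mm behind the grasp point.
Start: joints at [-1.357, 0.491, 1.559, -0, 1.092, -0.106], TCP at [196.509, -593.322, 214.661] pointing down, gripper open.
Joint ranges: [-3.1, 3.1], [-0.84, 2.19], [0.05, 2.79], [-1.13, 4.28], [0.06, 2.93], [-2.69, 2.69]. Speed limits (rad/s): [2.22, 2.22, 2.79, 3.14, 3.14, 3.14].

INTERFACE

Orientations are given as [roll, pitch, yaw] about the fixed x, y, z axes, in that order (R = Rz(yaw) Ry(pitch) Rx(roll)).
In Python, from cell import env gives the robot as it stands.
- The arm moves only by the tool arm_command, never from a script. Its argument "motion" is one flat list of numbers, 7 for each row, row after row: the opening, from -1 (shut) to 1 (fully open), then the shift along the tool's x, y, z in mm, then the turn, a rotation vector about the tool's x, y, z in degrees. In form: [fingers, dx, dy, dz, rx, ry, rz, fingers, dx, dy, dz, rx, ry, rz, ...]. A call has 1 to 20 rows; each row is the pose to reach, as a shift and turn from the pose commanded when the call began, along the tool's axes at that moment; what a row does not reach only later rows make up. A row lasts 1/10 s, in which the tool goes at most 50 mm and 8.59 degrees, less where a joint would pass 70% of its speed; a pose out of reach is approached as far as the arm can. A call with a gripper value outside its range is refused whole. The fingers move at their own pace and stop on an object; the grip force is fixed at half the most. Time passes only in rows, so rows that repeat a pose let the fingers close. It gives the time, the measured TCP pose, the force and the opening at its end, in the units of the state.
- env.state(): the state, without advancing time (a new reading comes with each control period).
- env.read_camera(name): name is "side" or "top"; returns (picture, depth): 384x512x3 uint8, red, green, blue; 384x512 float32, mm along the optical axis (not along the pixel's ray), 0 where there is no reading.
- env.calibration(name): a dict with "fx", "fy", "cx", "cy" (pixels), "distortion" ([k1, k2, p1, p2, k3] as OpenCV has them; the pictures are not rectified), "cam_to_world" (4x4, takes a point from camera to world coordinates). Camera axes: x right, y down, z forward; pixel columns grow to the right and rows downward; lengths in mm; the calibration is good to about 2 mm. A picture is of the moment at which its call begins. calibration takes no time and is no camera call.
- env.job_done(): hands the job in, once; it reports no verdict.
Trained networks look in the newest picture that a camera, given by its name, has taken for a name from the list of things; names that differ only in an ending like _2 or _b are one class to them, and where a whole thing is asked for, a point or a joint stands for the part that bears it (a point fixed in the world has none). Each returns a list of dicts, best first, with "confidence" (0 to 1); they miss things now and then, are a little off and sometimes report something else, mostly with a low value. They report only what shows in the picture. A call takes as long as a camera call.
- env.recognise(camera, label): "location" ([column, row] in pixels, amid what is visible of it).
- env.silhouettes(camera, label): "region" (384x512 bool, what is visible of it) and "location" ([column, row] in pixels, amid what is visible of it).
- env.spot_point(camera, label): "location" ([column, row] in pixels: a listed point, or the origin of a listed thing).
The state is a dict: "t": time; "joints": joint angles; "qvel": joint speeds; "tau": joint torques, N m; "eef_pos": TCP position; "tcp_rot": TCP orientation; "ft_force": force on the tool from outside, world axes, zero at the start; "moment": the same for the moment, N m; "opening": opening from 0.0 (shut) to 1.0 (fully open).
Only numpy, scipy, OpenCV 4.12 (cv2) and the standard library are available. Lean on these libraries where they do the work, as an engineer would, in place of code of your own. Each camera call takes 0.05 s, during which the arm holds its last target.

## Working session

There is one attempt and no reset: what is moved stays moved. The work goes in short steps, Python scripts to look and compute and a tool call to move; the robot and the scene stay as the last step left them, time stands still between calls to the robot, and variables do not carry over. Pictures are saved under pics/ and viewed, and the job is handed in when it is done.

Besides the shell and the picture viewer there is one more tool, called after "Request:" as name(argument=value, ...), one argument or row to a line, values as JSON. arm_command: Moves the arm, as the interface text tells. Its arguments: {"type":"object","properties":{"motion":{"type":"array","items":{"type":"number"}}},"required":["motion"]}

```bash
mkdir -p pics; ls; cat > h.py <<'E'
import numpy as np, cv2
from cell import env
def look(cam,fn):
    p,d=env.read_camera(cam); cv2.imwrite('pics/'+fn,p[:,:,::-1]); return p,d
def world(cam,uv,d=None,depth=None,z=None):
    c=env.calibration(cam);K=np.array([[c['fx'],0,c['cx']],[0,c['fy'],c['cy']],[0,0,1.]])
    n=cv2.undistortPoints(np.array([[uv]],float),K,np.array(c['distortion'],float))[0,0]
    T=np.array(c['cam_to_world']);r=np.array([n[0],n[1],1.])
    if z is not None:
        w=T[:3,:3]@r; s=(z-T[2,3])/w[2]
    else:
        if depth is None: depth=d[int(round(uv[1])),int(round(uv[0]))]
        s=depth
    return T[:3,:3]@(r*s)+T[:3,3]
def cloud(cam,d):
    c=env.calibration(cam);K=np.array([[c['fx'],0,c['cx']],[0,c['fy'],c['cy']],[0,0,1.]])
    v,u=np.mgrid[:384,:512]
    n=cv2.undistortPoints(np.stack([u.ravel(),v.ravel()],1).astype(float)[:,None],K,np.array(c['distortion'],float))[:,0]
    T=np.array(c['cam_to_world']);P=np.c_[n,np.ones(len(n))]*d.reshape(-1,1)
    W=P@T[:3,:3].T+T[:3,3]; W[d.ravel()<=0]=np.nan
    return W.reshape(384,512,3)
E
python3 - <<'E'
from h import *
np.set_printoptions(precision=1,suppress=True)
for cam in ('top','side'):
    p,d=look(cam,cam+'0.png'); W=cloud(cam,d); np.save(cam+'W.npy',W)
    print(cam,env.calibration(cam)['cam_to_world'])
    for l in ('tall_bin_center','low_bin_center','stop','tube_a_center'):
        for r in env.spot_point(cam,l)[:3]:
            u=r['location']; print(l,r['confidence'],np.array(u),W[int(u[1]),int(u[0])])
    for l in ('tall_bin_center','low_bin_center'):
        for r in env.silhouettes(cam,l)[:2]:
            m=r['region'];w=W[m];w=w[~np.isnan(w[:,0])]
            print('sil',l,r['confidence'],r['location'],m.sum(),np.percentile(w,[2,50,98],axis=0))
print(env.state())
E
```

```text
pics
top [[  0.   -1.    0.2 437.7]
 [ -1.   -0.   -0.   58.5]
 [  0.   -0.2  -1.  751.1]
 [  0.    0.    0.    1. ]]
tall_bin_center 0.56 [153.6 222.2] [512.9 236.8  44.8]
low_bin_center 0.84 [239.9 236.6] [489.5  76.1  28.2]
stop 0.56 [201.9 209.6] [541.4 151.   23.8]
tube_a_center 0.55 [160.5 237.2] [485.4 223.   41. ]
sil tall_bin_center 0.56 [149.2, 226.3] 2736 [[463.6 174.6  27.3]
 [505.  239.8  85.1]
 [535.  274.9 136.6]]
sil low_bin_center 0.87 [243.1, 233.9] 2319 [[454.5  25.   27.2]
 [493.1  73.6  41.6]
 [526.3 120.4  81.6]]
side [[ -1.   -0.1   0.2 420.1]
 [ -0.2   0.5  -0.8 583.3]
 [ -0.   -0.8  -0.5 436.9]
 [  0.    0.    0.    1. ]]
sil tall_bin_center 0.92 [252.0, 287.8] 8865 [[461.6 176.7  30.4]
 [499.2 272.   95.3]
 [534.8 276.9 134.6]]
sil low_bin_center 0.63 [290.4, 218.1] 1938 [[449.7  21.9  28.5]
 [477.5  28.7  58.8]
 [521.5 123.8  80.3]]
{'t': 0.7, 'joints': array([-1.4,  0.5,  1.6, -0. ,  1.1, -0.1]), 'qvel': array([ 0., -0., -0.,  0., -0., -0.]), 'tau': array([ -0. , -61.2, -25.8,   0.1,   0. ,  -0. ]), 'eef_pos': array([ 196.5, -593.3,  214.7]), 'tcp_rot': array([ 3.1, -0. , -1.3]), 'ft_force': array([-0.7,  1. ,  0.4]), 'moment': array([0., 0., 0.]), 'opening': 1.0000760588931872}
```

View pics/top0.png

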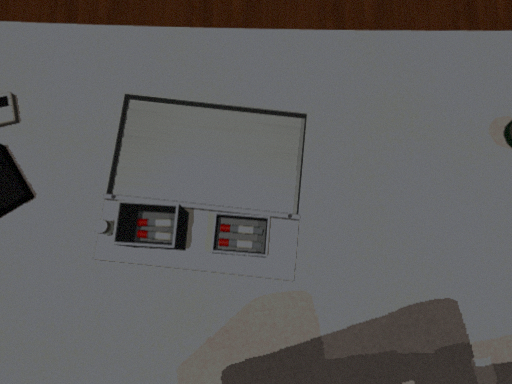

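View pics/side0.png

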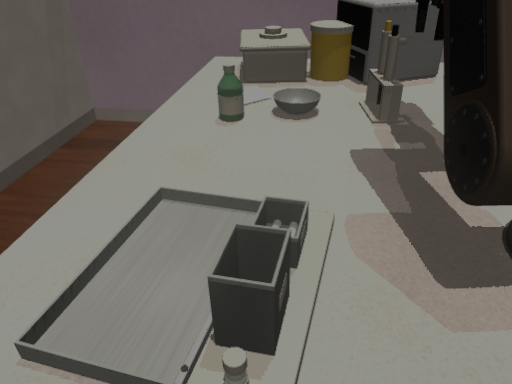

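```bash
python3 - <<'E'
from h import *
np.set_printoptions(precision=3,suppress=True)
for cam in ('top','side'):
    W=np.load(cam+'W.npy').reshape(-1,3);W=W[~np.isnan(W[:,0])]
    for nm,z0,z1,ylo,yhi in (('tall',129,139,150,300),('low',76,85,0,140)):
        w=W[(W[:,2]>z0)&(W[:,2]<z1)&(W[:,1]>ylo)&(W[:,1]<yhi)&(W[:,0]>420)&(W[:,0]<570)]
        r=cv2.minAreaRect(w[:,:2].astype(np.float32)); print(cam,nm,len(w),r,w.min(0),w.max(0), cv2.boxPoints(r).tolist())
    # stop
    w=W[(W[:,2]>31)&(W[:,2]<39)&(W[:,0]>530)&(W[:,0]<575)]
    if len(w)>50:
        print(cam,'stop',len(w),cv2.minAreaRect(w[:,:2].astype(np.float32)))
print(env.state()['tcp_rot'],env.state()['eef_pos'])
E
```

```text
top tall 622 ((500.5874938964844, 226.17044067382812), (101.2129135131836, 71.72994232177734), 86.8764419555664) [463.063 173.799 129.015] [539.074 277.502 138.077] [[462.018310546875, 177.59341430664062], [533.6416625976562, 173.68490600585938], [539.1566772460938, 274.7474670410156], [467.5333251953125, 278.6559753417969]]
top low 451 ((490.31329345703125, 72.84700775146484), (100.0289306640625, 73.7189712524414), 85.9228515625) [451.146  21.492  76.018] [530.151 124.035  83.62 ] [[449.9910888671875, 25.579814910888672], [523.5234375, 20.338420867919922], [530.635498046875, 120.11419677734375], [457.1031494140625, 125.3555908203125]]
top stop 1022 ((551.4938354492188, 243.4132080078125), (573.6307373046875, 42.267333984375), 89.50216674804688)
side tall 1250 ((499.2021484375, 224.959716796875), (102.13652801513672, 72.63174438476562), 86.8037338256836) [460.755 172.824 129.021] [537.674 277.457 136.08 ] [[460.09539794921875, 175.9957275390625], [532.6141357421875, 171.946044921875], [538.3088989257812, 273.9237060546875], [465.7901611328125, 277.973388671875]]
side low 372 ((487.9095153808594, 71.26455688476562), (103.63963317871094, 72.38800811767578), 85.80477142333984) [448.805  18.913  76.021] [525.419 124.892  81.277] [[448.0216064453125, 22.231369018554688], [520.2156372070312, 16.935806274414062], [527.7974243164062, 120.29774475097656], [455.6033935546875, 125.59330749511719]]
side stop 784 ((552.4559326171875, -942.817626953125), (2556.606689453125, 44.7838249206543), 89.99346160888672)
[ 3.142 -0.    -1.251] [ 196.527 -593.343  214.715]
```

```bash
python3 - <<'E'
from h import *
np.set_printoptions(precision=1,suppress=True)
from scipy.spatial.transform import Rotation as Ro
for cam in ('top','side'):
    W=np.load(cam+'W.npy').reshape(-1,3);W=W[~np.isnan(W[:,0])]
    r=np.hypot(W[:,0],W[:,1])
    w=W[(W[:,2]>60)&(W[:,0]>150)&(r<800)&(W[:,1]>-650)]
    k,c=np.unique((w//60).astype(int)[:,:2],axis=0,return_counts=True)
    for a,n in zip(k,c):
        s=w[((w//60).astype(int)[:,:2]==a).all(1)]
        if n>5: print(cam,a*60,n,s[:,2].max())
s=env.state();R=Ro.from_euler('xyz',s['tcp_rot']);p=s['eef_pos']
print(R.as_matrix())
Rt=Ro.from_euler('xyz',[np.pi,0,np.radians(86.8)])
print('rot',np.degrees((R.inv()*Rt).as_rotvec()))
for t in ([420,-420,230],[480,-200,230],[470,0,230],[420,130,230],[425,229.7,200]):
    print(t,R.inv().apply(np.array(t)-p))
W=np.load('topW.npy').reshape(-1,3)
for lo in range(20,44,3):
    w=W[(W[:,2]>lo)&(W[:,2]<lo+3)&(W[:,0]>520)&(W[:,0]<580)&(W[:,1]>0)&(W[:,1]<330)]; print(lo,len(w),np.percentile(w,[2,50,98],axis=0)[:,:2].ravel())
# obstacle by bin
w=W[(W[:,2]>40)&(W[:,0]>400)&(W[:,0]<620)&(W[:,1]>282)&(W[:,1]<350)];print('knob',len(w),w.min(0),w.max(0))
E
```

```text
top [420   0] 88 83.53571482465509
top [420  60] 97 83.61978449714013
top [420 120] 146 137.8627641503873
top [420 180] 148 138.0351945286851
top [420 240] 165 137.54123487853292
top [480   0] 137 82.28471441052534
top [480  60] 169 82.78371005550923
top [480 120] 363 137.7649192236306
top [480 180] 269 138.07722368548104
top [480 240] 697 137.65795631747005
top [480 300] 185 78.61735230289128
side [ 120 -600] 57 265.1221144025014
side [ 120 -540] 18 267.8820559887676
side [ 180 -660] 329 293.47630112994887
side [ 180 -600] 61 303.86381876830546
side [ 180 -540] 186 309.20964379894764
side [180   0] 410 373.9040017838706
side [180  60] 3854 333.22926255155437
side [180 120] 358 221.97200555668914
side [ 240 -660] 219 242.32406411542718
side [ 240 -600] 686 242.14475349300216
side [ 240 -540] 363 104.82177315755331
side [ 240 -120] 406 361.68667386253264
side [240 -60] 2355 368.85053226573905
side [240   0] 4623 373.92264404284793
side [240  60] 1573 329.21379541534077
side [ 300 -660] 217 241.94974507035278
side [ 300 -600] 40 104.22530009273214
side [420   0] 248 80.89596969389544
s
[... 358 characters left out ...]
.19275312860316
[[ 0.3 -0.9  0. ]
 [-0.9 -0.3 -0. ]
 [ 0.   0.  -1. ]]
rot [   0.    -0.  -158.5]
[420, -420, 230] [ -94.3 -266.6  -15.3]
[480, -200, 230] [-284.3 -392.8  -15.4]
[470, 0, 230] [-477.3 -446.1  -15.4]
[420, 130, 230] [-616.4 -439.6  -15.4]
[425, 229.7, 200] [-709.5 -475.6   14.6]
20 23 [520.7  11.4 538.1 162.3 550.6 322.3]
23 337 [521.    4.9 531.7 164.2 555.  329.3]
26 272 [520.3   9.7 528.4 203.7 552.  328.5]
29 216 [520.2  34.  525.8 218.1 541.8 270.6]
32 389 [523.3  11.3 544.4 159.6 565.1 325.5]
35 473 [525.6   4.6 545.5 151.5 563.2 323.2]
38 33 [520.9  28.6 532.7 228.3 562.5 319.3]
41 22 [520.5  40.  525.9 174.6 533.2 272.4]
knob 246 [489.5 309.   40.5] [514.6 332.8  78.6]
```

```bash
python3 - <<'E'
from h import *
np.set_printoptions(precision=0,suppress=True)
W=np.load('sideW.npy')
v,u=np.where((W[...,0]>150)&(W[...,1]<-400)&(W[...,1]>-760)&(W[...,2]>40)&(W[...,0]<450))
w=W[v,u]
for z0 in range(40,340,40):
    s=(w[:,2]>=z0)&(w[:,2]<z0+40)
    if s.sum(): print(z0,s.sum(),w[s].min(0),w[s].max(0),'px',u[s].min(),u[s].max(),v[s].min(),v[s].max())
s=env.state()
from scipy.spatial.transform import Rotation as Ro
R=Ro.from_euler('xyz',s['tcp_rot']);p=s['eef_pos']
for t in ([200,-560,290],[200,-430,290],[350,-300,290],[460,-100,270],[420,130,230],[420,230,220]):
    print(t,R.inv().apply(np.array(t)-p))
E
python3 -c "
import cv2;i=cv2.imread('pics/side0.png')[0:200,312:512];cv2.imwrite('pics/c0.png',cv2.resize(i,(600,600)))"
```

```text
40 474 [ 249. -679.   40.] [ 330. -514.   80.] px 367 401 77 109
80 510 [ 248. -676.   80.] [ 329. -516.  120.] px 368 403 68 94
120 273 [ 269. -632.  120.] [ 309. -554.  160.] px 378 396 53 75
160 284 [ 268. -630.  160.] [ 309. -553.  200.] px 380 399 38 59
200 517 [ 168. -649.  200.] [ 309. -534.  240.] px 382 443 22 43
240 299 [ 173. -648.  240.] [ 302. -531.  279.] px 386 443 6 29
280 178 [ 183. -658.  280.] [ 229. -505.  309.] px 416 443 0 12
[200, -560, 290] [-31. -14. -75.]
[200, -430, 290] [-154.  -55.  -75.]
[350, -300, 290] [-230. -238.  -75.]
[460, -100, 270] [-385. -405.  -55.]
[420, 130, 230] [-616. -440.  -15.]
[420, 230, 220] [-711. -471.   -5.]
```

View pics/c0.png

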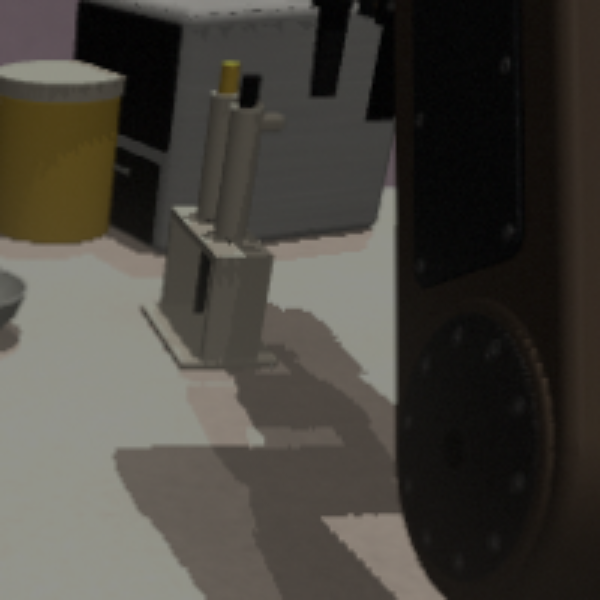

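Request:
arm_command(
  motion=[0,-10,0,-45,0,0,0,0,-31,-14,-75,0,0,0,0,-75,-30,-80,0,0,0,0,-120,-44,-80,0,0,0,0,-154,-55,-80,0,0,-8,0,-173,-101,-80,0,0,-16,0,-192,-147,-80,0,0,-24,0,-211,-192,-78,0,0,-32,0,-230,-238,-75,0,0,-40,0,-261,-271,-71,0,0,-48,0,-292,-305,-67,0,0,-56,0,-323,-338,-63,0,0,-64,0,-354,-372,-59,0,0,-72,0,-385,-405,-55,0,0,-80,0,-431,-412,-47,0,0,-88,0,-477,-419,-39,0,0,-96,0,-524,-426,-31,0,0,-104,0,-570,-433,-23,0,0,-112,0,-616,-440,-15,0,0,-120,0,-660,-455,-10,0,0,-128],
)

```text
t: 2.7
eef_pos: [419.7, 178.0, 224.4]
tcp_rot: [3.142, 0.0, 0.989]
ft_force: [0.9, 0.2, 0.1]
opening: 0.5
```

Request:
arm_command(
  motion=[0,45,-14,0,0,0,-8,0,51,-16,20,0,0,-16,0,51,-16,55,0,0,-24,0,51,-16,85,0,0,-30.5,0,51,-16,109,0,0,-30.5,0,51,-16,109,0,0,-30.5],
)

```text
t: 3.3
eef_pos: [434.7, 227.2, 113.4]
tcp_rot: [-3.137, 0.002, 1.515]
ft_force: [-0.7, -0.6, 0.6]
opening: 0.498
```

```bash
python3 - <<'E'
from h import *
look('side','side1.png');look('top','top1.png');s=env.state();print(s['eef_pos'],np.degrees(s['tcp_rot']),s['t'])
E
```

```text
[436.15750113 227.64116923 116.05215523] [-1.79989686e+02  1.01006942e-02  8.67965214e+01] 3.4
```

View pics/side1.png

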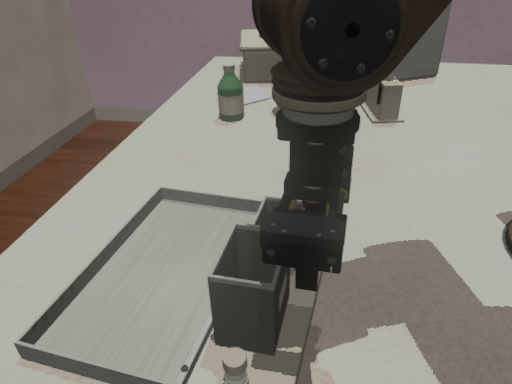

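Request:
arm_command(
  motion=[0,0,8,0,0,0,0,0,0,14,0,0,0,0,0,0,19,0,0,0,0,0,0,24,0,0,0,0,0,0,29,0,0,0,0,0,0,33,0,0,0,0,0,0,37,0,0,0,0,0,0,41,0,0,0,0,0,0,45,0,0,0,0,0,0,49,0,0,0,0,0,0,53,0,0,0,0,0,0,57,0,0,0,0,0,0,61,0,0,0,0,0,0,65,0,0,0,0,0,0,65,0,0,0,0],
)

```text
t: 4.9
eef_pos: [501.4, 223.9, 115.4]
tcp_rot: [3.141, 0.0, 1.515]
ft_force: [0.1, 0.3, 0.3]
opening: 0.499
```

```bash
python3 - <<'E'
from h import *
look('side','side2.png');look('top','top2.png');s=env.state();print(s['eef_pos'],np.degrees(s['tcp_rot']),s['t'],s['ft_force'])
E
```

```text
[500.78882347 223.84864536 115.34722772] [-1.79983427e+02  1.60495618e-02  8.68190520e+01] 5.0 [-0.5191904  -0.11989573  0.53426976]
```

View pics/side2.png

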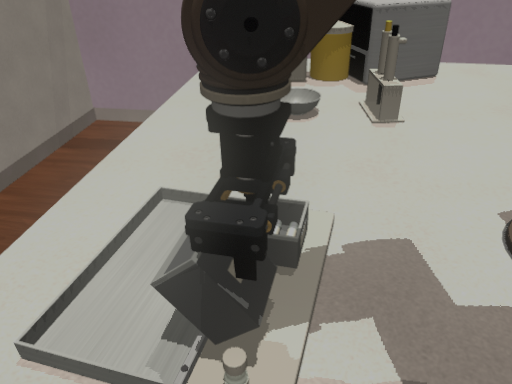

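The side picture shows the tall bin (about pixel 210,295) leaning roughly 40–45° over the stop. The low bin (about 285,235) is in place. I'll keep pushing.

Request:
arm_command(
  motion=[0,0,4,0,0,0,0,0,0,8,0,0,0,0,0,0,12,0,0,0,0,0,0,16,0,0,0,0,0,0,20,0,0,0,0,0,0,24,0,0,0,0,0,0,28,0,0,0,0,0,0,32,0,0,0,0,0,0,36,0,0,0,0,0,0,40,0,0,0,0,0,0,40,0,0,0,0],
)

```text
t: 6.1
eef_pos: [541.2, 221.7, 115.5]
tcp_rot: [3.141, 0.0, 1.515]
ft_force: [-0.3, 0.2, 0.6]
opening: 0.5
```

```bash
python3 - <<'E'
from h import *
look('side','side3.png');look('top','top3.png');s=env.state();print(s['eef_pos'],np.degrees(s['tcp_rot']),s['t'],s['ft_force'])
E
```

```text
[540.74083496 221.7099765  115.55625878] [-1.79995771e+02  6.88858019e-03  8.68184263e+01] 6.2 [ 0.2980893  -0.36232736  0.63903767]
```

View pics/side3.png

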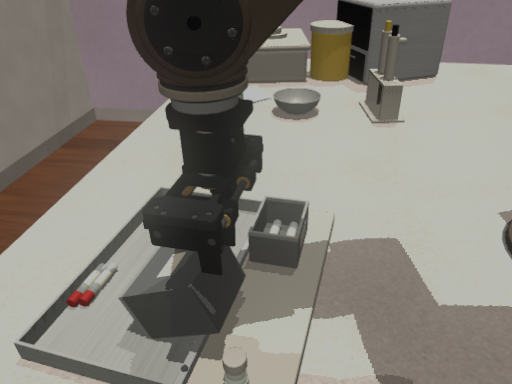

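View pics/top3.png

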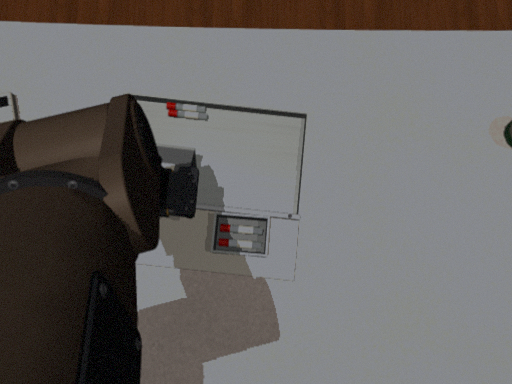

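Both tubes lie at the far tray wall (side image about 90,283; top image about 187,110). The bin is on its side and the low bin hasn't moved. Retracting up and back.

Request:
arm_command(
  motion=[0,0,0,-20,0,0,0,0,0,0,-50,0,0,0,0,0,-30,-85,0,0,0,0,0,-70,-115,0,0,0,0,0,-110,-130,0,0,0,0,0,-110,-130,0,0,0,0,-40,-110,-130,0,0,0,0,-85,-110,-130,0,0,0,0,-130,-110,-130,0,0,0,0,-175,-110,-130,0,0,0,0,-220,-110,-130,0,0,0,0,-265,-110,-130,0,0,0,0,-265,-110,-130,0,0,0,0,-265,-110,-130,0,0,0],
)

```text
t: 7.6
eef_pos: [416.2, -37.7, 245.4]
tcp_rot: [-3.141, -0.0, 1.512]
ft_force: [0.4, 1.1, -0.7]
opening: 0.501
```

```bash
python3 - <<'E'
from h import *
np.set_printoptions(precision=1,suppress=True)
for cam in ('side','top'):
    p,d=look(cam,cam+'4.png');W=cloud(cam,d)
    for l in ('tube_a_center','tall_bin_center','low_bin_center'):
        for r in env.spot_point(cam,l)[:2]:
            u=r['location'];print(cam,l,r['confidence'],np.array(u),W[int(u[1]),int(u[0])])
    w=W.reshape(-1,3);w=w[~np.isnan(w[:,0])]
    a=w[(w[:,2]>76)&(w[:,2]<85)&(w[:,1]<140)&(w[:,1]>0)&(w[:,0]>440)&(w[:,0]<540)]
    print('low',cv2.minAreaRect(a[:,:2].astype(np.float32)))
    a=w[(w[:,2]>50)&(w[:,1]<300)&(w[:,1]>150)&(w[:,0]>440)&(w[:,0]<700)]
    print('tall',a.min(0),a.max(0))
    t=a[np.abs(a[:,1]-225)<30]
    for x0 in range(500,680,20):
        q=t[(t[:,0]>=x0)&(t[:,0]<x0+20)]
        if len(q): print(x0,len(q),np.median(q[:,2]))
s=env.state();print(s['eef_pos'],s['t'])
E
```

```text
side tube_a_center 0.61 [ 89.8 283.3] [749.4 193.4  15.9]
side low_bin_center 0.62 [280.1 231. ] [491.3  43.9  28.6]
low ((487.96148681640625, 71.13008117675781), (104.78862762451172, 72.49058532714844), 85.70606231689453)
tall [521.5 159.1  50. ] [660.5 274.2 114.6]
520 725 65.14421094751037
540 1011 99.02836371169178
560 415 107.19732301309654
580 409 98.19844203183146
600 375 90.21572495631477
620 369 80.69826429144968
640 294 72.5947195494391
660 1 68.00193690746573
top tall_bin_center 0.67 [162.6 176.8] [588.1 211.6 102.1]
top tall_bin_center 0.63 [201.6 208.6] [541.8 149.7  34.7]
top low_bin_center 0.68 [240.4 235.2] [491.4  74.2  29. ]
low ((490.3135681152344, 72.76421356201172), (99.70760345458984, 73.7513427734375), 85.85438537597656)
tall [522.2 161.7  50.1] [662.5 275.7 117.7]
520 277 64.39988476089059
540 480 99.33865166572207
560 366 109.25290192702067
580 344 101.01149986292967
600 323 92.53393368934337
620 310 83.24204502071086
640 268 74.49416454020854
660 7 69.81174354972131
[416.3 -36.  245.6] 8.0
```

View pics/side4.png

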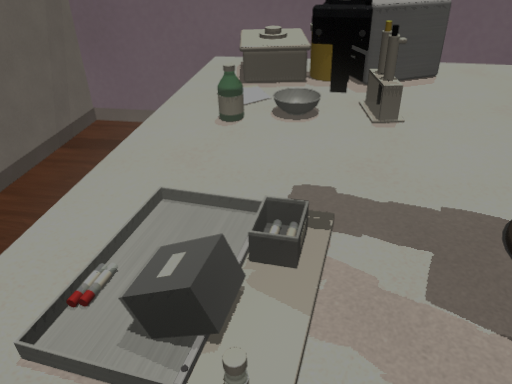

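View pics/top4.png

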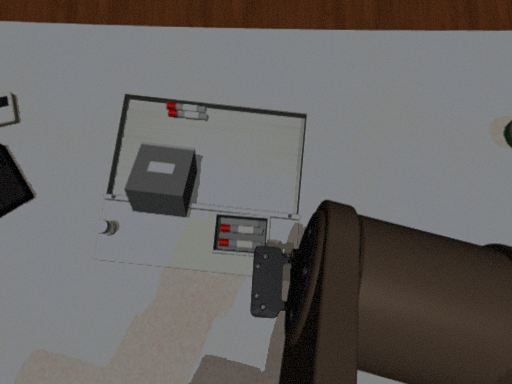

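```bash
python3 -c "
from cell import env
print(env.job_done())"
```

```text
the job is handed in; nothing more can be done
None
```

The tall bin is tipped over the stop and lies on its side with its mouth in the tray. Both tubes have rolled out, and I handed the job in at about 8 s. No verdict is reported on hand-in.

I pushed with the half-open fingertips near the top of the bin's back wall. It slid to the stop, leaned to about 40–45° by the picture, then fell. I then pulled the gripper up and clear.

The last checks, from both cameras after the gripper was clear:
- **Tall bin:** it lies about 114° from vertical (limit 130°), its centre roughly 50 mm beyond the stop. It was in the same place in the last pictures, but I did not measure its speed.
- **Tubes:** both are side by side against the far tray wall. The one measured reads about 16 mm above the table, roughly 200 mm beyond the stop (limit 218 mm). The second I judged from the pictures only.
- **Low bin:** it is upright and moved less than 1 mm between the first and last measurements from each camera.
- **Robot:** it is clear of everything, and the force readings between moves stayed around 1 N or less.

One check disagreed: the top camera's network gave a second, false spot for the tall bin's centre, at the stop. The pictures and depth data rule it out.

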